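# Swap the odd gear wheel in the clockwork kit

### The arm

A 6-joint arm with a two-finger parallel gripper is mounted at the origin on the work surface. World frame = base frame: x ahead of the robot, y to its left, z up, the work surface at z = 0. Lengths are in mm, angles in degrees, forces in N, time in s.
With the tool pointing down it reaches from about 300 to 850 mm from the base axis. Payload 4.2 kg.
Tool frame: the origin (TCP) lies between the finger pads; the fingertips stand 22 mm ahead of it and the grasp point (between the pads) lies 3 mm ahead of it (env.finger_overhang is the distance from the TCP to the fingertips, in mm); z points along the fingers, y is the line along which they close (so a half turn about z gives the same grasp; the last joint's range is limited). The gripper opens to 91 mm and grips with 3 to 60 N. Pads are 32 mm wide; open, the fingers measure 118 mm over their backs; the gripper's body (76 mm by 178 mm) begins 60 mm behind the grasp point.
Start: joints at [73.052, 18.312, 89.639, -0, 72.044, -1.146], TCP at [156.583, 553.283, 235.976] pointing down, gripper open.
Joint ranges: [-177.97, 177.97], [-48.28, 115.42], [12.27, 149.76], [-77.06, 257.06], [2.81, 150.46], [-146.56, 146.56]. Speed limits (degrees/s): [147.25, 147.25, 180, 180, 180, 180].

### API

Orientations are given as [roll, pitch, yaw] about the fixed x, y, z axes, in that order (R = Rz(yaw) Ry(pitch) Rx(roll)).
In Python, from workcell import state, cams, ticket, look_for, outline_of, env gives the robot as it stands.
- The arm moves only by the tool servo_tool, never from a script. Its argument "steps" is a list of rows, each a list of 3 entries, a list of its own where there are three numbers: the closure in counts, from 0 (fully open) to 255 (shut), then the shift along the tool's x, y, z in mm, then the turn, a rotation vector about the tool's x, y, z in rad. A call has exactly 10 rows; each row shifts and turns the commanded pose from where the row before left it, along the tool's axes as they then stand; what a row does not reach is not made up. A row lasts 1/10 s, in which the tool goes at most 50 mm and 8.59 degrees, less where a joint would pass 70% of its speed; a pose out of reach is approached as far as the arm can. A call with a gripper value outside its range is refused whole. The fingers move at their own pace and stop on an object; "squeeze" is the grip in N (left out, the last holds). Time passes only in rows, so rows that do not move let the fingers close, or fill a call up. It gives the time, the measured TCP pose, the force, the opening and the grip force at its end, in the units of the state.
- state(): the state, without advancing time (a new reading comes with each control period).
- cams.grab_frame(name): name is "scene" or "side" or "wrist"; returns a dict with "color" (420x560x3 uint8, red, green, blue), "z_map" (420x560 float32, mm along the optical axis (not along the pixel's ray), 0 where there is no reading), "fovy" (degrees; the focal length in pixels is half the picture's height over the tangent of half this angle, whatever the lens; pixels are square), "cx", "cy" (the principal point, pixels), "eye" and "rotation" of the camera in the world; the wrist camera has in their place "tool_from_camera" (4x4, takes a point from camera to tool coordinates, whose origin is the TCP and whose axes are the flange's). Camera axes: x right, y up, looking along -z (the intrinsics and any distortion apply to the point x, -y, -z); pixel columns grow to the right and rows downward; lengths in mm; the calibration is good to about 2 mm. A picture is of the moment at which its call begins: read the wrist's pose just before it.
- ticket.job_done(): hands the job in; it is judged then, once.
Trained networks look in a picture, given as the dict that the camera call returned (one of the last four; its "shot" number tells which), for a name from the list of things; names that differ only in an ending like _2 or _b are one class to them, and where a whole thing is asked for, a point or a joint stands for the part that bears it (a point fixed in the world has none). Each returns a list of dicts, best first, with "confidence" (0 to 1); they miss things now and then, are a little off and sometimes report something else, mostly with a low value. They report only what shows in the picture. A call takes as long as a camera call.
- look_for(picture, thing): "at" ([column, row] in pixels, amid what is visible of it).
- outline_of(picture, thing): "pixels" (420x560 bool, what is visible of it) and "at" ([column, row] in pixels, amid what is visible of it).
The state is a dict: "time_s": time; "qpos": joint angles; "qvel": joint speeds; "effort": joint torques, N m; "ee_pos": TCP position; "ee_rot": TCP orientation; "force": force on the tool from outside, world axes, zero at the start; "torque": the same for the moment, N m; "gripper_width": finger opening in mm; "gripper_force": force on a finger pad.
Only numpy, scipy, OpenCV 4.12 (cv2) and the standard library are available. Lean on these libraries where they do the work, as an engineer would, in place of code of your own. Each camera call takes 0.05 s, during which the arm holds its last target. There are 200 camera calls.

### The job

The beech kit board should carry three matching large toothed gear wheels, one in each tin dish, but one of them is a smaller wheel. Lift that wrong wheel out and set it down flat, sleeve up, in an empty cell of the grey four-cell stock tray, then take the large toothed wheel from the stock tray and set it flat, sleeve up, in the dish that the wrong wheel left. Set both wheels down rather than dropping them.

Things in the scene. Friction and masses are not known exactly. Their poses are not given: they have to be found in the camera images.
- wrong_wheel: The wrong wheel: a small toothed brass gear wheel, 36 mm across and 8 mm thick, lying flat, with a plain round steel sleeve 14 mm in diameter standing up from its centre; 52 mm tall in all, 90 g nominal. It starts in one of the three dishes of the beech kit board, whose other two dishes hold large toothed wheels like the spare. Origin at the centre of its flat underside, z up along the sleeve.
- spare_wheel: The correct spare: a large toothed brass gear wheel, 56 mm across and 8 mm thick, lying flat, with the same upright steel sleeve (14 mm diameter, 52 mm tall in all), 150 g nominal. It starts in one cell of the stock tray; the other filled cells hold a smooth-rimmed wheel of 56 mm with no teeth and a small toothed wheel of 36 mm, both with the same sleeve. Origin at the centre of its flat underside, z up along the sleeve.
- seat_wrong: The round tin dish that holds the wrong wheel at the start, fixed on the kit board (board 100 x 280 x 12 mm, fixed on the bench, three equal dishes in a row at 90 mm pitch, this one may be any of them). 84 mm outside, 80 mm inside diameter, rim 8 mm high, inner floor 3 mm above its underside. Origin at the centre of its underside (12 mm above the bench), z up.
- stock_tray: Grey open stock tray fixed on the bench, 148 x 148 mm, floor 4 mm thick, walls and the two crossing dividers 3 mm thick, their tops 14 mm above the bench. Four square cells about 70 mm wide, cell centres at x = +-37 mm, y = +-37 mm in the tray's frame. The cell at x = +37, y = +37 mm is empty at the start; each other cell holds one wheel, standing at or near the cell's centre. Origin at the centre of its underside on the bench, z up.

How it is judged (in metres and radians):
At the end, for the whole second after the job is handed in: The spare lies flat, sleeve up, on the floor of the dish that held the wrong wheel (centres within 16 mm, height within 3 mm); the wrong wheel lies flat, sleeve up, on the stock tray's floor in any cell (within 62 mm of tray centre along each side); tilts under 0.15 rad, both at rest (horizontal distance between spare_wheel and seat_wrong below 0.016 m and z of spare_wheel in the frame of seat_wrong between -0.001 and 0.006 m and angle between each of spare_wheel, wrong_wheel's own z axis and vertical below 0.15 rad and linear speed of each of spare_wheel, wrong_wheel below 0.02 m/s and angular speed of each of spare_wheel, wrong_wheel below 0.2 rad/s and x of wrong_wheel in the frame of stock_tray between -0.062 and 0.062 m and y of wrong_wheel in the frame of stock_tray between -0.062 and 0.062 m and z of wrong_wheel in the frame of stock_tray between 0 and 0.008 m); the robot touches nothing.
It fails at once if the wrong wheel or the spare is dropped: loose from the fingers with its underside more than 55 mm above the bench ((height (world z) of wrong_wheel above 0.055 m and contact force between the fingers and wrong_wheel below 0.02 N) or (height (world z) of spare_wheel above 0.055 m and contact force between the fingers and spare_wheel below 0.02 N)).
It also fails if it takes over 54 s, if anything falls off the work surface, if the arm or the gripper's body presses on something with over 40 N, if the wrist force passes 120 N, or if a joint passes its speed limit or range.

## Working session

There is one attempt and no reset: what is moved stays moved. The work goes in short steps, Python scripts to look and compute and a tool call to move; the robot and the scene stay as the last step left them, time stands still between calls to the robot, and variables do not carry over. Pictures are saved under pics/ and viewed, at most 10 in all, crops included, and the job is handed in when it is done.

Besides the shell and the picture viewer there is one more tool, called after ">>>" by a JSON object that holds its "fn" and its "kwargs", one argument or row to a line. servo_tool: Moves the arm, as the interface text tells. Its arguments: {"type":"object","properties":{"steps":{"type":"array","items":{"type":"array"}},"squeeze":{"type":"number"}},"required":["steps"]}

```bash
mkdir -p pics; ls; cat > h.py <<'E'
import numpy as np, cv2
from workcell import state, cams, ticket, look_for, outline_of, env
from scipy.spatial.transform import Rotation as R
def grab(n):
    s=state(); f=cams.grab_frame(n)
    if n=="wrist":
        T=np.eye(4); T[:3,:3]=R.from_euler('xyz',s['ee_rot'],degrees=True).as_matrix(); T[:3,3]=s['ee_pos']
        f['T']=T@np.array(f['tool_from_camera'])
    else:
        T=np.eye(4); T[:3,:3]=np.array(f['rotation']).reshape(3,3); T[:3,3]=f['eye']; f['T']=T
    return f
def ray(f,u,v):
    F=f['color'].shape[0]/2/np.tan(np.radians(f['fovy'])/2)
    return np.stack([(u-f['cx'])/F,-(v-f['cy'])/F,-np.ones_like(u*1.)],-1)
def cloud(f):
    v,u=np.mgrid[:420,:560]; p=ray(f,u,v)*f['z_map'][...,None]
    return p@f['T'][:3,:3].T+f['T'][:3,3]
def atz(f,u,v,z):
    d=f['T'][:3,:3]@ray(f,np.float64(u),np.float64(v)); e=f['T'][:3,3]
    return e+d*(z-e[2])/d[2]
def save(f,n): cv2.imwrite('pics/'+n,f['color'][...,::-1])
E
python3 - <<'E'
from h import *
s=state();print(s['ee_pos'],s['ee_rot'],s['gripper_width'],s['time_s'])
fs=[]
for n in("scene","side"):
    f=grab(n); save(f,n+'0.png'); fs.append(f)
    print(n,[k for k in f],f['T'].round(2).tolist(),f['fovy'])
    c=cloud(f)
    for t in("wrong_wheel","spare_wheel","seat_wrong","stock_tray"):
        for o in outline_of(f,t)[:3]:
            m=o['pixels']&(f['z_map']>0); p=c[m]
            print(t,round(o['confidence'],2),np.round(o['at']),m.sum(),np.median(p,0).round(),p.min(0).round(),p.max(0).round())
cv2.imwrite('pics/both.png',np.hstack([f['color'] for f in fs])[...,::-1])
E
```

```text
pics
[156.43623936 552.82395319 235.14045963] [-1.79900181e+02 -1.18812535e-03  1.64198580e+02] 91.3038221345355 0.0Traceback (most recent call last):
  File "<stdin>", line 5, in <module>
  File "h.py", line 10, in grab
    T=np.eye(4); T[:3,:3]=np.array(f['rotation']).reshape(3,3); T[:3,3]=f['eye']; f['T']=T
                          ~~~~~~~~~~~~~~~~~~~~~~~~~~~~~~~^^^^^
ValueError: cannot reshape array of size 3 into shape (3,3)
```

```bash
ls pics
sed -i "s/np.array(f\['rotation'\]).reshape(3,3)/R.from_euler('xyz',f['rotation'],degrees=True).as_matrix()/" h.py
python3 - <<'E'
from h import *
fs=[]
for n in("scene","side"):
    f=grab(n); save(f,n+'0.png'); fs.append(f)
    print(n,{k:v for k,v in f.items() if k not in('color','z_map','T')})
    c=cloud(f)
    for t in("wrong_wheel","spare_wheel","seat_wrong","stock_tray"):
        for o in outline_of(f,t)[:3]:
            m=o['pixels']&(f['z_map']>0); p=c[m]
            if len(p): print(t,round(o['confidence'],2),np.round(o['at']),m.sum(),np.median(p,0).round(),p.min(0).round(),p.max(0).round())
E
```

```text
scene {'fovy': 48.81015545045559, 'cx': 269.94357677675197, 'cy': 205.7360170512351, 'eye': array([950.30178192, 175.47766185, 807.62157696]), 'rotation': array([ 30.81407811,   0.29406801, 119.54001632]), 'shot': 2}
wrong_wheel 0.66 [183. 154.] 265 [ 535. -274.   25.] [ 497. -304.   12.] [ 549. -260.   71.]
spare_wheel 0.62 [367. 251.] 634 [544. 146.  12.] [511. 117.   2.] [567. 175.  59.]
seat_wrong 0.94 [179. 165.] 785 [ 536. -279.   16.] [ 488. -328.    9.] [ 573. -239.   63.]
stock_tray 0.76 [379. 286.] 4982 [588. 192.   5.] [486. 106.  -5.] [653. 268.  58.]
side {'fovy': 57.887318381213845, 'cx': 279.53683969471524, 'cy': 214.93440582940417, 'eye': array([ 423.06308598, -448.50113874,  539.88625291]), 'rotation': array([ 42.25922469,  -0.93134797, -13.76453504]), 'shot': 3}
wrong_wheel 0.88 [320. 367.] 594 [ 529. -279.   23.] [ 513. -293.   12.] [ 549. -257.   68.]
wrong_wheel 0.61 [318. 378.] 2581 [ 527. -285.   15.] [ 488. -322.    9.] [ 574. -233.   68.]
spare_wheel 0.75 [260. 169.] 443 [538. 144.  12.] [513. 122.   2.] [567. 187.  57.]
spare_wheel 0.51 [316. 379.] 2428 [ 527. -285.   14.] [ 488. -320.   11.] [ 573. -238.   23.]
seat_wrong 0.69 [317. 378.] 2568 [ 527. -285.   14.] [ 488. -321.    9.] [ 575. -232.   68.]
stock_tray 0.87 [276. 159.] 2275 [586. 186.   5.] [493. 109.  -2.] [659. 288.  58.]
```

View pics/scene0.png

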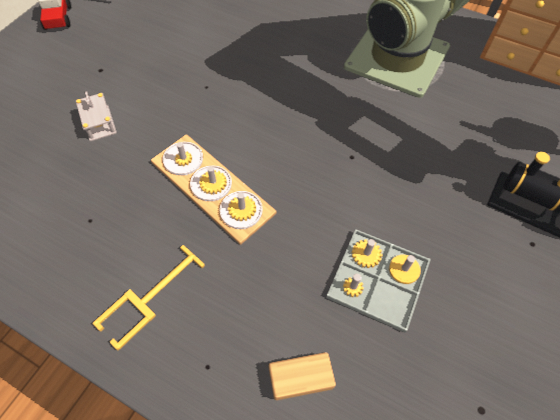

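View pics/side0.png

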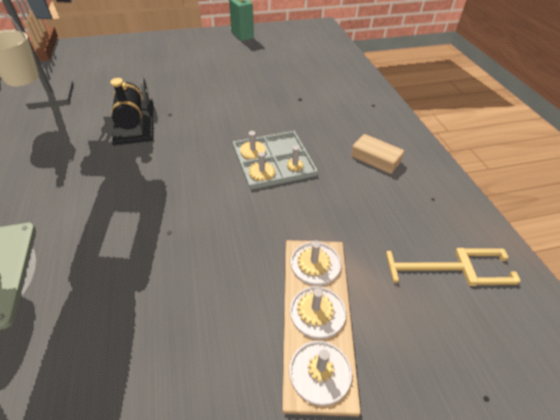

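```bash
cat >> h.py <<'E'
def tops(f,z0=48,z1=80):
    c=cloud(f); m=(c[...,2]>z0)&(c[...,2]<z1)&(f['z_map']>0)&(c[...,0]>380)&(c[...,0]<750)&(abs(c[...,1])<420)
    n,l,st,_=cv2.connectedComponentsWithStats(m.astype(np.uint8))
    for i in range(1,n):
        if st[i,4]>8:
            p=c[l==i]; print('sleeve',st[i,:5],np.mean(p,0).round(1),((p.min(0)+p.max(0))/2).round(1),p[:,2].max().round(1))
E
python3 - <<'E'
from h import *
for n in("scene","side"):
    f=grab(n); print(n); tops(f)
E
```

```text
scene
sleeve [176 142   8  11  69] [ 533.4 -276.2   61.6] [ 532.1 -277.3   59. ] 69.6
sleeve [207 166   8  11  69] [ 552.9 -189.    61.7] [ 552.1 -190.7   58.9] 69.5
sleeve [237 192   8  12  73] [ 576.9 -105.5   61.9] [ 575.2 -106.6   59.1] 70.0
sleeve [366 239   9   9  54] [540.4 146.9  54.5] [540.  146.7  53.3] 58.2
sleeve [406 255   9   9  59] [535.  220.4  54.4] [533.6 220.4  53.6] 58.2
sleeve [352 274   9   9  58] [614.6 152.   55.1] [613.6 151.9  53.9] 59.1
side
sleeve [249 131   6   7  36] [533.4 221.3  53.3] [533.8 223.3  52.3] 56.4
sleeve [293 145   6   7  35] [612.3 152.9  53.8] [612.4 153.9  52.5] 57.0
sleeve [258 151   7   7  39] [538.6 147.7  54. ] [538.8 150.2  53.5] 57.6
sleeve [311 240  10  14 107] [ 573.7 -106.8   60.9] [ 574.3 -103.5   58. ] 67.8
sleeve [312 288  11  15 126] [ 549.9 -190.4   61.5] [ 550.7 -188.5   58.3] 68.6
sleeve [318 349  12  16 151] [ 530.2 -277.2   62.5] [ 531.1 -275.8   58.1] 68.0
```

>>> {"fn": "servo_tool", "kwargs": {
  "steps": [
    [100, [0, 0, 0], [0, 0, -0.138]],
    [100, [0, 0, 0], [0, 0, -0.138]],
    [100, [-40, -30, 0], [0, 0, 0]],
    [100, [-40, -30, 0], [0, 0, 0]],
    [100, [-40, -30, 0], [0, 0, 0]],
    [100, [-40, -30, 0], [0, 0, 0]],
    [100, [-40, -30, 0], [0, 0, 0]],
    [100, [-40, -30, 0], [0, 0, 0]],
    [100, [-40, -30, 0], [0, 0, 0]],
    [100, [-40, -30, 0], [0, 0, 0]]
  ]
}}

```text
time_s: 1.65
ee_pos: [478.1, 311.9, 236.2]
ee_rot: [180.0, 0.0, -180.0]
force: [0.4, 0.7, 0.1]
gripper_width: 55.4
gripper_force: 0.0
```

>>> {"fn": "servo_tool", "kwargs": {
  "steps": [
    [100, [-5, -50, 0], [0, 0, 0]],
    [100, [-5, -50, 0], [0, 0, 0]],
    [100, [-5, -50, 0], [0, 0, 0]],
    [100, [-5, -50, 0], [0, 0, 0]],
    [100, [-5, -50, 0], [0, 0, 0]],
    [100, [-5, -50, 0], [0, 0, 0]],
    [100, [-5, -50, 0], [0, 0, 0]],
    [100, [-5, -50, 0], [0, 0, 0]],
    [100, [-5, -50, 0], [0, 0, 0]],
    [100, [-5, -50, 0], [0, 0, 0]]
  ]
}}

```text
time_s: 2.65
ee_pos: [526.4, -186.3, 236.2]
ee_rot: [180.0, 0.0, 180.0]
force: [1.5, 0.6, -0.1]
gripper_width: 55.1
gripper_force: 0.0
```

>>> {"fn": "servo_tool", "kwargs": {
  "steps": [
    [120, [0, -45, 10], [0, 0, 0]],
    [120, [0, -45, 10], [0, 0, 0]],
    [120, [0, 0, 10], [0, 0, 0]],
    [120, [0, 0, 10], [0, 0, 0]],
    [120, [0, 0, 10], [0, 0, 0]],
    [120, [0, 0, 10], [0, 0, 0]],
    [120, [0, 0, 10], [0, 0, 0]],
    [120, [0, 0, 0], [0, 0, 0]],
    [120, [0, 0, 0], [0, 0, 0]],
    [120, [0, 0, 0], [0, 0, 0]]
  ]
}}

```text
time_s: 3.65
ee_pos: [526.9, -274.1, 166.5]
ee_rot: [-180.0, 0.1, -180.0]
force: [-1.5, -0.2, -0.1]
gripper_width: 47.9
gripper_force: 0.0
```

```bash
python3 - <<'E'
from h import *
s=state();print(s['ee_pos'],s['ee_rot'],s['gripper_width'],s['time_s'])
f=grab("wrist"); save(f,'w1.png'); tops(f); c=cloud(f)
print(f['T'].round(2).tolist(), {k:v for k,v in f.items() if k not in('color','z_map','T')})
for t in("wrong_wheel","seat_wrong"):
    for o in outline_of(f,t)[:2]:
        m=o['pixels']&(f['z_map']>0); p=c[m]
        ph=np.median(p,0); print(t,o['confidence'],np.round(o['at']),m.sum(),ph.round(1),p.min(0).round(),p.max(0).round())
E
```

```text
[ 526.9439462  -274.0863005   166.49693486] [-1.79971185e+02  6.41927928e-02 -1.79963840e+02] 47.88970112662041 3.65
sleeve [272 211  15  20 246] [ 528.8 -275.1   63.3] [ 530.2 -275.2   58. ] 68.0
sleeve [362 231  20  21 282] [ 548.4 -189.4   62.3] [ 550.  -188.3   58.1] 67.7
sleeve [445 254  25  21 326] [ 572.  -106.3   61.3] [ 573.8 -104.4   58. ] 68.0
[[-0.0, -0.96, -0.27, 450.34], [1.0, -0.0, 0.0, -274.14], [-0.0, -0.27, 0.96, 314.3], [0.0, 0.0, 0.0, 1.0]] {'fovy': 71.64367544510624, 'cx': 280.1145770265956, 'cy': 212.8984088591067, 'tool_from_camera': array([[-2.03454416e-04,  9.62636570e-01,  2.70796588e-01,
         7.64394571e+01],
       [ 9.99999964e-01,  2.42769784e-04, -1.11687760e-04,
        -8.18947912e-02],
       [-1.73255951e-04,  2.70796556e-01, -9.62636585e-01,
        -1.47888474e+02],
       [ 0.00000000e+00,  0.00000000e+00,  0.00000000e+00,
         1.00000000e+00]]), 'shot': 6}
wrong_wheel 0.98 [278. 209.] 951 [ 526.2 -275.2   22.4] [ 512. -294.   12.] [ 554. -256.   68.]
seat_wrong 0.56 [267. 202.] 3908 [ 526.4 -281.4   14.3] [ 488. -320.   10.] [ 570. -235.   67.]
```

View pics/w1.png

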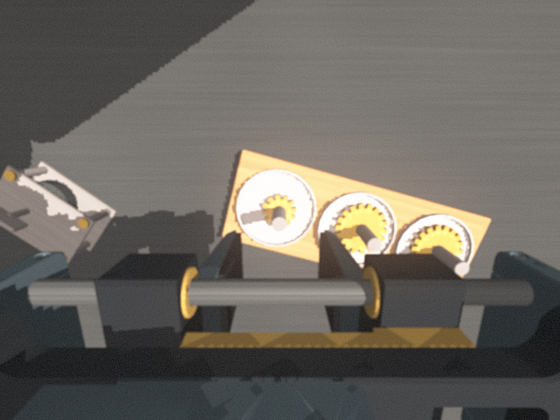

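>>> {"fn": "servo_tool", "kwargs": {
  "steps": [
    [120, [-4, -1.5, 0], [0, 0, 0]],
    [120, [0, 0, 16], [0, 0, 0]],
    [120, [0, 0, 20], [0, 0, 0]],
    [120, [0, 0, 20], [0, 0, 0]],
    [120, [0, 0, 20], [0, 0, 0]],
    [120, [0, 0, 20], [0, 0, 0]],
    [120, [0, 0, 10], [0, 0, 0]],
    [120, [0, 0, 6], [0, 0, 0]],
    [120, [0, 0, 0], [0, 0, 0]],
    [120, [0, 0, 0], [0, 0, 0]]
  ],
  "squeeze": 25
}}

```text
time_s: 4.8
ee_pos: [531.1, -276.0, 54.7]
ee_rot: [-180.0, 0.1, -180.0]
force: [0.1, 0.1, -0.3]
gripper_width: 48.0
gripper_force: 0.0
```

>>> {"fn": "servo_tool", "kwargs": {
  "steps": [
    [255, [0, 0, 0], [0, 0, 0]],
    [255, [0, 0, 0], [0, 0, 0]],
    [255, [0, 0, 0], [0, 0, 0]],
    [255, [0, 0, 0], [0, 0, 0]],
    [255, [0, 0, 0], [0, 0, 0]],
    [255, [0, 0, 0], [0, 0, 0]],
    [255, [0, 0, 0], [0, 0, 0]],
    [255, [0, 0, 0], [0, 0, 0]],
    [255, [0, 0, 0], [0, 0, 0]],
    [255, [0, 0, 0], [0, 0, 0]]
  ]
}}

```text
time_s: 5.8
ee_pos: [530.6, -275.6, 54.0]
ee_rot: [180.0, 0.0, -180.0]
force: [-0.1, 0.7, 2.3]
gripper_width: 13.5
gripper_force: 25.0
```

>>> {"fn": "servo_tool", "kwargs": {
  "steps": [
    [255, [0, 0, -8], [0, 0, 0]],
    [255, [0, 0, -20], [0, 0, 0]],
    [255, [0, 0, -30], [0, 0, 0]],
    [255, [0, 0, -32], [0, 0, 0]],
    [255, [-3, 20, 0], [0, 0, 0]],
    [255, [-7, 40, 0], [0, 0, 0]],
    [255, [-7, 45, 0], [0, 0, 0]],
    [255, [-7, 45, 0], [0, 0, 0]],
    [255, [-7, 45, 0], [0, 0, 0]],
    [255, [-7, 45, 0], [0, 0, 0]]
  ]
}}

```text
time_s: 6.8
ee_pos: [568.5, -33.9, 144.3]
ee_rot: [180.0, 0.0, 180.0]
force: [0.5, 0.5, -0.8]
gripper_width: 13.2
gripper_force: 25.0
```

>>> {"fn": "servo_tool", "kwargs": {
  "steps": [
    [255, [-7, 45, 0], [0, 0, 0]],
    [255, [-7, 45, 0], [0, 0, 0]],
    [255, [-7, 45, 0], [0, 0, 0]],
    [255, [-7, 45, 0], [0, 0, 0]],
    [255, [-7, 40, 0], [0, 0, 0]],
    [255, [-4, 22, 0], [0, 0, 0]],
    [255, [0, 0, 0], [0, 0, 0]],
    [255, [0, 0, 0], [0, 0, 0]],
    [255, [0, 0, 0], [0, 0, 0]],
    [255, [0, 0, 0], [0, 0, 0]]
  ]
}}

```text
time_s: 7.8
ee_pos: [607.3, 205.0, 144.1]
ee_rot: [-180.0, -0.0, 179.9]
force: [0.3, -0.0, -0.8]
gripper_width: 13.1
gripper_force: 25.0
```

```bash
python3 - <<'E'
from h import *
s=state();print(s['ee_pos'],s['ee_rot'],s['gripper_width'],s['time_s'])
f=grab("wrist"); save(f,'w2.png'); tops(f,45); c=cloud(f)
z=f['z_map']>0
for t in("stock_tray","wrong_wheel","spare_wheel"):
    for o in outline_of(f,t)[:2]:
        m=o['pixels']&z; p=c[m]
        print(t,o['confidence'],np.round(o['at']),m.sum(),np.median(p,0).round(1),p.min(0).round(),p.max(0).round())
E
```

```text
[607.2945755  204.99523847 144.10316724] [-1.79986727e+02 -1.24659539e-02  1.79923778e+02] 13.08996440760727 7.8
sleeve [295 126  18  18 251] [533.6 223.6  54.9] [533.5 223.6  51. ] 56.9
sleeve [203 133  20  18 276] [538.6 150.9  54.3] [538.8 150.4  51.1] 57.1
sleeve [215 219  18  19 245] [611.3 156.1  53.9] [612.3 155.5  51. ] 57.0
stock_tray 0.74 [263. 181.] 15577 [577.  190.3   3.4] [496. 108.  -2.] [652. 268. 127.]
wrong_wheel 0.65 [278. 248.] 1292 [600.9 204.9 125.2] [573. 190.   1.] [630. 216. 214.]
spare_wheel 0.89 [222. 137.] 2412 [537.9 152.9  11.2] [511. 123.   2.] [566. 178.  57.]
```

View pics/w2.png

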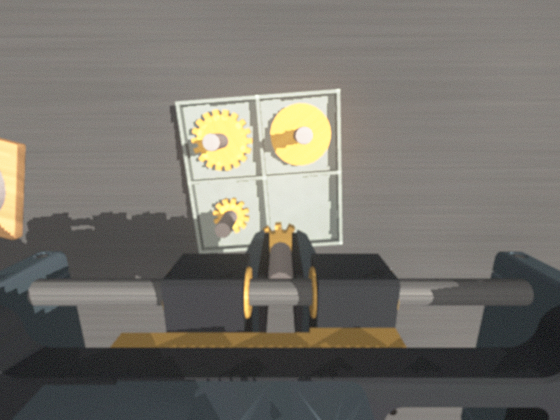

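>>> {"fn": "servo_tool", "kwargs": {
  "steps": [
    [255, [0, 24, 0], [0, 0, 0]],
    [255, [0, 0, 15], [0, 0, 0]],
    [255, [0, 0, 25], [0, 0, 0]],
    [255, [0, 0, 25], [0, 0, 0]],
    [255, [0, 0, 20], [0, 0, 0]],
    [255, [0, 0, 8], [0, 0, 0]],
    [255, [0, 0, 4], [0, 0, 0]],
    [255, [0, 0, 1], [0, 0, 0]],
    [255, [0, 0, 0], [0, 0, 0]],
    [255, [0, 0, 0], [0, 0, 0]]
  ]
}}

```text
time_s: 9.0
ee_pos: [608.0, 230.6, 47.1]
ee_rot: [180.0, 0.1, -180.0]
force: [0.0, 1.2, -0.3]
gripper_width: 13.5
gripper_force: 25.0
```

>>> {"fn": "servo_tool", "kwargs": {
  "steps": [
    [255, [0, 0, 1], [0, 0, 0]],
    [255, [0, 0, 1], [0, 0, 0]],
    [255, [0, 0, 0.5], [0, 0, 0]],
    [255, [0, 0, 0.5], [0, 0, 0]],
    [255, [0, 0, 0.5], [0, 0, 0]],
    [255, [0, 0, 0], [0, 0, 0]],
    [255, [0, 0, 0], [0, 0, 0]],
    [255, [0, 0, 0], [0, 0, 0]],
    [255, [0, 0, 0], [0, 0, 0]],
    [255, [0, 0, 0], [0, 0, 0]]
  ]
}}

```text
time_s: 10.0
ee_pos: [607.4, 230.4, 43.0]
ee_rot: [180.0, 0.0, -180.0]
force: [-2.7, -0.6, 5.0]
gripper_width: 13.4
gripper_force: 25.0
```

>>> {"fn": "servo_tool", "kwargs": {
  "steps": [
    [125, [0, 0, 0], [0, 0, 0]],
    [125, [0, 0, 0], [0, 0, 0]],
    [125, [0, 0, 0], [0, 0, 0]],
    [125, [0, 0, 0], [0, 0, 0]],
    [125, [0, 0, 0], [0, 0, 0]],
    [125, [0, 0, -10], [0, 0, 0]],
    [125, [0, 0, -30], [0, 0, 0]],
    [125, [0, 0, -40], [0, 0, 0]],
    [125, [0, 0, -40], [0, 0, 0]],
    [125, [0, 0, 0], [0, 0, 0]]
  ]
}}

```text
time_s: 11.0
ee_pos: [610.8, 231.6, 170.1]
ee_rot: [179.7, 0.7, -180.0]
force: [0.4, -0.4, 0.6]
gripper_width: 46.2
gripper_force: 0.0
```

>>> {"fn": "servo_tool", "kwargs": {
  "steps": [
    [125, [20, -24, 0], [0, 0, 0]],
    [125, [24, -28, 0], [0, 0, 0]],
    [125, [24, -28, 0], [0, 0, 0]],
    [125, [0, 0, 0], [0, 0, 0]],
    [125, [0, 0, 0], [0, 0, 0]],
    [125, [0, 0, 0], [0, 0, 0]],
    [125, [0, 0, 0], [0, 0, 0]],
    [125, [0, 0, 0], [0, 0, 0]],
    [125, [0, 0, 0], [0, 0, 0]],
    [125, [0, 0, 0], [0, 0, 0]]
  ]
}}

```text
time_s: 12.0
ee_pos: [539.6, 150.6, 162.3]
ee_rot: [180.0, -0.0, -180.0]
force: [0.1, 0.0, -0.7]
gripper_width: 46.6
gripper_force: 0.0
```

```bash
python3 - <<'E'
from h import *
s=state();print(s['ee_pos'],s['gripper_width'],s['time_s'])
f=grab("wrist"); tops(f,45)
f=grab("scene"); tops(f,45); cv2.imwrite('pics/s2.png',cv2.resize(f['color'][150:350,150:450,::-1],None,fx=2,fy=2))
E
```

```text
[539.56522422 150.59045792 162.28229947] 46.649862935974056 12.0
sleeve [351 202  18  17 223] [532.6 222.7  53.8] [533.3 223.8  51.2] 57.1
sleeve [273 207  15  17 202] [537.6 150.1  54.1] [538.2 150.5  51. ] 57.0
sleeve [  0 243  29  22 407] [572.5 -99.5  58.5] [ 573.6 -101.6   56.5] 67.8
sleeve [207 166   8  12  74] [ 553.3 -188.6   61.2] [ 551.1 -189.8   57.6] 70.2
sleeve [237 192   8  13  79] [ 576.9 -105.5   60.3] [ 575.5 -107.    57.3] 69.6
sleeve [366 239   9   9  62] [540.7 146.8  53.6] [539.3 146.8  51.7] 57.7
sleeve [405 255  10  10  69] [535.9 220.2  53.8] [534.8 220.2  52. ] 58.5
sleeve [352 274   9   9  62] [614.6 152.   54.3] [613.7 151.9  52.5] 59.1
sleeve [393 291  10  10  72] [609.3 227.1  54. ] [608.1 227.3  51.8] 58.2
```

View pics/s2.png

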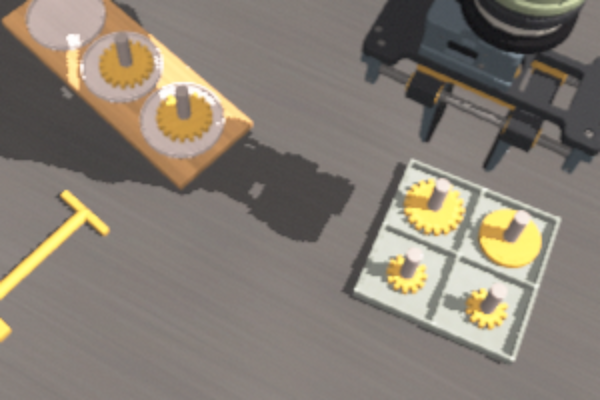

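The picture shows the wrong wheel upright in the formerly empty cell (crop 488,305), the dish at top left is empty, and the spare is at (433,205). The gripper is above the spare, so I go down.

>>> {"fn": "servo_tool", "kwargs": {
  "steps": [
    [125, [0, 0, 20], [0, 0, 0]],
    [125, [0, 0, 25], [0, 0, 0]],
    [125, [0, 0, 25], [0, 0, 0]],
    [125, [0, 0, 20], [0, 0, 0]],
    [125, [0, 0, 15], [0, 0, 0]],
    [125, [0, 0, 10], [0, 0, 0]],
    [125, [0, 0, 4], [0, 0, 0]],
    [125, [0, 0, 0], [0, 0, 0]],
    [125, [0, 0, 0], [0, 0, 0]],
    [125, [0, 0, 0], [0, 0, 0]]
  ]
}}

```text
time_s: 13.1
ee_pos: [540.0, 150.5, 44.3]
ee_rot: [180.0, 0.1, -180.0]
force: [0.0, -0.5, 0.9]
gripper_width: 46.1
gripper_force: 0.0
```

>>> {"fn": "servo_tool", "kwargs": {
  "steps": [
    [255, [0, 0, 0], [0, 0, 0]],
    [255, [0, 0, 0], [0, 0, 0]],
    [255, [0, 0, 0], [0, 0, 0]],
    [255, [0, 0, 0], [0, 0, 0]],
    [255, [0, 0, 0], [0, 0, 0]],
    [255, [0, 0, 0], [0, 0, 0]],
    [255, [0, 0, 0], [0, 0, 0]],
    [255, [0, 0, 0], [0, 0, 0]],
    [255, [0, 0, 0], [0, 0, 0]],
    [255, [0, 0, 0], [0, 0, 0]]
  ],
  "squeeze": 30
}}

```text
time_s: 14.1
ee_pos: [539.4, 150.4, 43.5]
ee_rot: [180.0, 0.0, -180.0]
force: [0.3, -0.4, 1.3]
gripper_width: 13.6
gripper_force: 30.0
```

>>> {"fn": "servo_tool", "kwargs": {
  "steps": [
    [255, [0, 0, -8], [0, 0, 0]],
    [255, [0, 0, -22], [0, 0, 0]],
    [255, [0, 0, -35], [0, 0, 0]],
    [255, [0, 0, -35], [0, 0, 0]],
    [255, [1, -20, 0], [0, 0, 0]],
    [255, [1, -40, 0], [0, 0, 0]],
    [255, [1, -45, 0], [0, 0, 0]],
    [255, [1, -45, 0], [0, 0, 0]],
    [255, [1, -45, 0], [0, 0, 0]],
    [255, [1, -45, 0], [0, 0, 0]]
  ]
}}

```text
time_s: 15.1
ee_pos: [533.1, -91.3, 143.8]
ee_rot: [180.0, 0.0, -180.0]
force: [0.9, 0.7, -0.2]
gripper_width: 13.3
gripper_force: 30.0
```

>>> {"fn": "servo_tool", "kwargs": {
  "steps": [
    [255, [1, -45, 0], [0, 0, 0]],
    [255, [1, -45, 0], [0, 0, 0]],
    [255, [1, -45, 0], [0, 0, 0]],
    [255, [1, -35, 0], [0, 0, 0]],
    [255, [1, -19, 0], [0, 0, 0]],
    [255, [0, 0, 0], [0, 0, 0]],
    [255, [0, 0, 0], [0, 0, 0]],
    [255, [0, 0, 0], [0, 0, 0]],
    [255, [0, 0, 0], [0, 0, 0]],
    [255, [0, 0, 0], [0, 0, 0]]
  ]
}}

```text
time_s: 16.1
ee_pos: [528.7, -277.5, 143.5]
ee_rot: [180.0, -0.0, -179.9]
force: [-0.3, -0.3, -0.8]
gripper_width: 13.2
gripper_force: 30.0
```

```bash
python3 - <<'E'
from h import *
s=state();print(s['ee_pos'],s['ee_rot'],s['gripper_width'],s['time_s'])
f=grab("wrist"); save(f,'w3.png'); tops(f,48)
c=cloud(f); z=f['z_map']>0
for o in outline_of(f,"seat_wrong")[:3]:
    m=o['pixels']&z; p=c[m]
    print(o['confidence'],np.round(o['at']),m.sum(),np.median(p,0).round(1),p.min(0).round(),p.max(0).round())
# dish rim pixels -> circle
print(f['T'][:3,3], [atz(f,u,208,20).round(1) for u in (270,275,280)])
E
```

```text
[ 528.69728333 -277.51955985  143.54129119] [ 1.79985095e+02 -1.15285229e-04 -1.79901491e+02] 13.188484869302401 16.1
sleeve [373 238  23  23 346] [ 548.2 -189.3   61.9] [ 550.  -188.1   57.7] 67.4
sleeve [462 262  28  16 297] [ 570.6 -107.1   59. ] [ 573.4 -105.    57.8] 67.6
0.79 [280. 201.] 3114 [ 513.6 -279.6   14.2] [ 487. -321.   11.] [ 546. -237.  111.]
[ 452.25928739 -277.77170438  291.42964776] [array([ 523.7, -287.3,   20. ]), array([ 523.7, -282.5,   20. ]), array([ 523.7, -277.7,   20. ])]
```

View pics/w3.png

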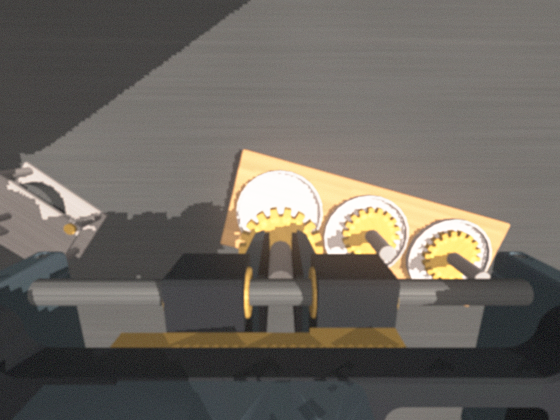

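>>> {"fn": "servo_tool", "kwargs": {
  "steps": [
    [255, [0, -1.5, 0], [0, 0, 0]],
    [255, [0, 0, 15], [0, 0, 0]],
    [255, [0, 0, 25], [0, 0, 0]],
    [255, [0, 0, 25], [0, 0, 0]],
    [255, [0, 0, 13], [0, 0, 0]],
    [255, [0, 0, 6], [0, 0, 0]],
    [255, [0, 0, 2], [0, 0, 0]],
    [255, [0, 0, 0], [0, 0, 0]],
    [255, [0, 0, 0], [0, 0, 0]],
    [255, [0, 0, 0], [0, 0, 0]]
  ]
}}

```text
time_s: 17.2
ee_pos: [529.0, -280.4, 58.3]
ee_rot: [-180.0, 0.1, -180.0]
force: [-0.4, -0.1, -1.3]
gripper_width: 13.6
gripper_force: 30.0
```

>>> {"fn": "servo_tool", "kwargs": {
  "steps": [
    [255, [0, 0, 1], [0, 0, 0]],
    [255, [0, 0, 1], [0, 0, 0]],
    [255, [0, 0, 0.5], [0, 0, 0]],
    [255, [0, 0, 0.5], [0, 0, 0]],
    [255, [0, 0, 0], [0, 0, 0]],
    [255, [0, 0, 0], [0, 0, 0]],
    [255, [0, 0, 0], [0, 0, 0]],
    [255, [0, 0, 0], [0, 0, 0]],
    [255, [0, 0, 0], [0, 0, 0]],
    [255, [0, 0, 0], [0, 0, 0]]
  ]
}}

```text
time_s: 18.2
ee_pos: [528.5, -280.1, 54.5]
ee_rot: [180.0, -0.0, -180.0]
force: [0.1, 0.9, 1.6]
gripper_width: 13.1
gripper_force: 30.0
```

>>> {"fn": "servo_tool", "kwargs": {
  "steps": [
    [255, [0, 0, 0.5], [0, 0, 0]],
    [255, [0, 0, 0], [0, 0, 0]],
    [255, [0, 0, 0], [0, 0, 0]],
    [125, [0, 0, 0], [0, 0, 0]],
    [125, [0, 0, 0], [0, 0, 0]],
    [125, [0, 0, 0], [0, 0, 0]],
    [125, [0, 0, 0], [0, 0, 0]],
    [125, [0, 0, 0], [0, 0, 0]],
    [125, [0, 0, 0], [0, 0, 0]],
    [125, [0, 0, 0], [0, 0, 0]]
  ]
}}

```text
time_s: 19.2
ee_pos: [528.5, -280.1, 53.9]
ee_rot: [180.0, 0.0, -180.0]
force: [-0.5, 0.0, -0.8]
gripper_width: 46.6
gripper_force: 0.0
```

>>> {"fn": "servo_tool", "kwargs": {
  "steps": [
    [125, [0, 0, -10], [0, 0, 0]],
    [125, [0, 0, -30], [0, 0, 0]],
    [125, [0, 0, -40], [0, 0, 0]],
    [125, [0, 0, -40], [0, 0, 0]],
    [125, [0, 0, 0], [0, 0, 0]],
    [125, [0, 0, 0], [0, 0, 0]],
    [125, [0, 0, 0], [0, 0, 0]],
    [125, [0, 0, 0], [0, 0, 0]],
    [125, [0, 0, 0], [0, 0, 0]],
    [125, [0, 0, 0], [0, 0, 0]]
  ]
}}

```text
time_s: 20.2
ee_pos: [528.2, -280.0, 173.0]
ee_rot: [180.0, -0.1, -180.0]
force: [0.0, -0.1, 0.5]
gripper_width: 46.3
gripper_force: 0.0
```

```bash
python3 - <<'E'
from h import *
s=state();print(s['ee_pos'],s['gripper_width'],s['time_s'])
f=grab("wrist"); save(f,'w4.png'); tops(f,45)
f=grab("side"); tops(f,45)
E
```

```text
[ 528.23015819 -280.01595285  173.04412399] 46.29978315348028 20.2
sleeve [273 205  15  20 240] [ 526.  -279.9   62.9] [ 527.6 -280.1   56.9] 68.2
sleeve [365 227  21  21 288] [ 548.3 -189.6   61.1] [ 550.  -188.3   56.4] 67.8
sleeve [445 249  26  22 356] [ 572.3 -106.5   59.9] [ 573.9 -104.4   56.4] 67.8
sleeve [281 125   7   8  44] [607.2 227.6  52. ] [607.5 230.4  51. ] 57.0
sleeve [249 131   7   8  44] [533.5 220.4  52.3] [534.3 222.5  51.1] 57.1
sleeve [293 145   6   8  43] [612.4 152.2  52.9] [612.7 154.   51.2] 57.4
sleeve [317 353  12  17 147] [ 526.9 -282.4   61.6] [ 528.5 -280.2   56.9] 68.4
```

View pics/w4.png

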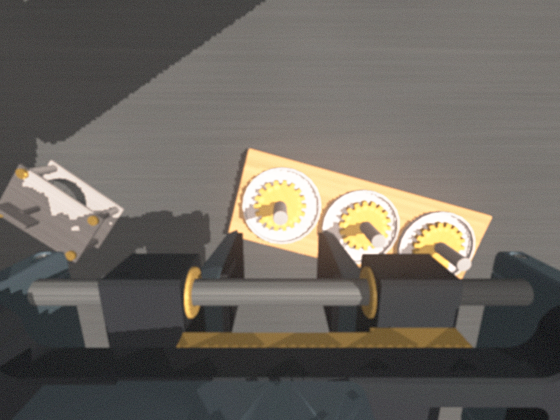

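The spare lies centred and flat in the dish (280,205), and the gripper is clear of everything.

```bash
python3 -c "
from h import *
print(ticket.job_done())"
```

```text
the job is handed in; nothing more can be done
None
```

The wrong wheel stands upright in the stock tray's formerly empty cell and the large toothed spare lies flat in the dish it left. I handed the job in at about 20 s of the 54 s allowed; no verdict came back.

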